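# Size an unmarked tube holder with the step gauge and set the pointer

### The job

Find out which tube size the unmarked slot holder at the front of the plate takes: lift the step gauge out of its stand, lower it thin end down into the holder's slot until a step binds on the rim, and let it go so that it stays standing there (do not drop it in). Then slide the pointer on the rail to the round mark that matches the thickest step that went in: small mark for the thinnest step, middle mark for the second, large mark for the third.

Things in the scene. Friction and masses are not known exactly. Their poses are not given: they have to be found in the camera images.
- gauge: Bare-steel step gauge, 129 mm tall, 200-330 g. Origin: centre of its lower end; x along its 40 mm width, y across its thickness, z up. From below: steps 8, 22 and 36 mm thick, each 24 mm tall; a head 56 mm thick, 12 mm tall; the grip tab. It hangs by its head, underside 88 mm above the table, between the two uprights of the white stand at the robot's right (44 mm opening); lift it straight up.
- gauge_tab (a point): Centre of the gauge's dark grip tab: 30 mm wide along x, 14 mm thick along y, 45 mm tall, axes as the gauge's. It lies 106.5 mm above the gauge's lower end and 22.5 mm above the top of its head.
- slot (a point): Centre of the slot's mouth in the grey holder (60 x 70 mm) alone at the front of the aluminium plate, 97 mm above the table; the two behind are spares, equally tall. x along the slot (60 mm, ends open), y across, z up; 79 mm deep. Width unknown: 13, 27 or 41 mm (4 mm lead-in each side), so it takes one, two or three steps and the gauge's lower end stops 24, 48 or 72 mm below this point.
- pointer (a joint): Pointer's place in m along the aluminium rail at the robot's left: near 0 (end nearest the robot) at the start, growing away from the robot, stop at 0.15. Round dark marks beside the track: small (7 mm) at 0.04, middle (15 mm) at 0.08, large (23 mm) at 0.12. It slides with about 1.5 N and stays where it is left.
- pointer_grip (a point): Centre of the pointer's black grip block: 28 mm across the rail (x), 20 mm along it (y), 42 mm tall, top 56.5 mm above the table; +y is the way the joint grows. The rail's top is 14 mm above the table.
Not all that is in view belongs to the job. There is more than one size of the gauge; the job needs the larger.

How it is judged:
By the outcome, as a careful person would: the job done as asked, in the order asked, and still so for the second after the job is handed in, with the robot touching nothing.
It also fails if it takes over 48 s, if anything falls off the work surface, if the arm or the gripper's body presses on something with over 40 N, if the wrist force passes 120 N, or if a joint passes its speed limit or range.

### The arm

A 7-joint arm with a two-finger parallel gripper is mounted at the origin on the work surface. World frame = base frame: x ahead of the robot, y to its left, z up, the work surface at z = 0. Lengths are in mm, angles in rad, forces in N, time in s.
With the tool pointing down it reaches from about 425 to 925 mm from the base axis. Payload 6.8 kg.
Tool frame: the origin (TCP) lies between the finger pads; the fingertips stand 8 mm ahead of it and the grasp point (between the pads) lies 11 mm behind it; z points along the fingers, y is the line along which they close (so a half turn about z gives the same grasp; the last joint's range is limited). The gripper opens to 88 mm and grips with 3 to 60 N. Pads are 20 mm wide; open, the fingers measure 115 mm over their backs; the gripper's body (75 mm by 178 mm) begins 61 mm behind the grasp point.
Start: joints at [-1.233, 0.477, 0.022, 1.555, -0.011, 1.109, -0.083], TCP at [291.045, 609.048, 230.664] pointing down, gripper open.
Joint ranges: [-2.96, 2.96], [-0.34, 2.1], [-1.41, 1.46], [0.24, 2.44], [-1.37, 4.51], [0.17, 1.92], [-2.96, 2.96]. Speed limits (rad/s): [2.39, 2.39, 3.14, 3.14, 3.14, 3.14, 3.14].

### API

Orientations are given as a unit quaternion [w, x, y, z].
In Python, from cell import reach, line_to, move_joints, gripper_to, pause, inverse_kinematics, grab_frame, camera_info, MotionError, hand_in, trace, landmark_of, read_time_s, read_qpos, read_joint_velocities, read_tau, read_tcp_pos, read_eef_rot, read_wrist_force, read_wrist_torque, read_grip_width, read_finger_force gives the robot as it stands. Calls block until the motion is done:
- reach(position, orientation): joint-space move of the TCP to a pose.
- line_to(position, rotation=None, speed=150, guard=None): straight line of the TCP; rotation=None keeps the orientation; speed is the mean speed in mm/s. With guard (N) it stops when the force on the tool has changed by that much, and returns True; else False.
- move_joints(angles): joint-space move.
- gripper_to(opening, squeeze=None): opening from 0.0 (shut) to 1.0 (fully open); squeeze is the grip in N (None keeps the last); returns when the fingers have stopped.
- pause(seconds).
- inverse_kinematics(position, orientation): joint angles nearest the present ones, or None.
- grab_frame(name): name is "side" or "top" or "wrist"; returns the picture (480x640x3 uint8, blue, green, red); there is no depth.
- camera_info(name): a dict with "mtx" (3x3 intrinsics, pixels), "extrinsics" (4x4, takes a point from camera to world coordinates). Camera axes: x right, y down, z forward; pixel columns grow to the right and rows downward; lengths in mm; the calibration is good to about 2 mm. The wrist camera is an equidistant fisheye: a pixel r from the principal point sees the ray r / f radians off the axis. A picture is of the moment at which its call begins: read the wrist's pose just before it. camera_info takes no time and is no camera call; for the wrist camera it gives the pose at the moment of the call.
A pose or a line that the arm cannot do raises MotionError and nothing moves.
- hand_in(): hands the job in; it is judged then, once.
Trained networks look in the newest picture that a camera, given by its name, has taken for a name from the list of things; names that differ only in an ending like _2 or _b are one class to them, and where a whole thing is asked for, a point or a joint stands for the part that bears it (a point fixed in the world has none). Each returns a list of dicts, best first, with "p" (0 to 1); they miss things now and then, are a little off and sometimes report something else, mostly with a low value. They report only what shows in the picture. A call takes as long as a camera call. They do not tell look-alikes from the thing itself.
- trace(camera, name): "region" (480x640 bool, what is visible of it) and "rect" ([left, top, right, bottom] in pixels, round what is visible of it).
- landmark_of(camera, name): "at" ([column, row] in pixels: a listed point, or the origin of a listed thing).
Readings, each from a call of its own:
- read_time_s(): time.
- read_qpos(): joint angles.
- read_joint_velocities(): joint speeds.
- read_tau(): joint torques, N m.
- read_tcp_pos(): TCP position.
- read_eef_rot(): TCP orientation.
- read_wrist_force(): force on the tool from outside, world axes, zero at the start.
- read_wrist_torque(): the same for the moment, N m.
- read_grip_width(): opening from 0.0 (shut) to 1.0 (fully open).
- read_finger_force(): force on a finger pad.
Only numpy, scipy, OpenCV 4.12 (cv2) and the standard library are available. Lean on these libraries where they do the work, as an engineer would, in place of code of your own. Each camera call takes 0.05 s, during which the arm holds its last target. There are 200 camera calls.

## Working session

There is one attempt and no reset: what is moved stays moved. The work goes in short steps, each a Python script; the robot and the scene stay as the last script left them, time stands still between calls to the robot, and variables do not carry over. Pictures are saved under pics/ and viewed, at most 10 in all, crops included, and the job is handed in when it is done.

```bash
ls; mkdir -p pics; cat > h.py <<'E'
from cell import *
import numpy as np, cv2
def ray(cam,px,info=None):
    i=info or camera_info(cam); K=np.array(i["mtx"]);T=np.array(i["extrinsics"])
    a=(px[0]-K[0,2])/K[0,0]; b=(px[1]-K[1,2])/K[1,1]
    if cam=="wrist":
        r=np.hypot(a,b); s=np.sin(r)/r if r>1e-9 else 1; d=np.array([a*s,b*s,np.cos(r)])
    else: d=np.array([a,b,1.])
    d=T[:3,:3]@d; return T[:3,3],d/np.linalg.norm(d)
def atz(cam,px,z,info=None):
    o,d=ray(cam,px,info); return o+d*(z-o[2])/d[2]
E
python3 - <<'E'
from h import *
for c in("top","side"):
    im=grab_frame(c); cv2.imwrite(f"pics/{c}0.png",im)
    for n in("gauge","gauge_tab","slot","pointer","pointer_grip"):
        for f in (landmark_of,):
            for r in f(c,n)[:4]: print(c,n,np.round(r["at"],1),round(r["p"],2))
        
    i=camera_info(c);print(np.round(i["extrinsics"],2).tolist())
print(read_time_s(),read_eef_rot(),read_tcp_pos())
E
```

```text
pics
top gauge [490.9 232.6] 0.75
top gauge [481.2 293. ] 0.56
top gauge_tab [503.7 293. ] 0.96
top gauge_tab [517.4 230.8] 0.59
top slot [367.9 216.2] 0.81Traceback (most recent call last):
  File "<stdin>", line 6, in <module>
ValueError: it knows: gauge, gauge_tab, pointer_grip, slot
```

```bash
python3 - <<'E'
from h import *
Z=dict(gauge=16,gauge_tab=122.5,slot=97,pointer_grip=35.5)
for c in("top","side"):
    im=grab_frame(c); cv2.imwrite(f"pics/{c}0.png",im)
    for n in Z:
        for r in landmark_of(c,n)[:4]: print(c,n,np.round(r["at"],1),round(r["p"],2),np.round(atz(c,r["at"],Z[n]),1))
    i=camera_info(c);print(np.round(i["extrinsics"],2).tolist())
print(read_time_s(),read_eef_rot(),read_tcp_pos())
E
```

```text
top gauge [493.3 236.5] 0.79 [ 484.9 -287.7   16. ]
top gauge [482. 290.] 0.76 [ 383.1 -266.    16. ]
top gauge_tab [500.2 289.8] 0.97 [ 386.6 -257.5  122.5]
top gauge_tab [516.7 230.9] 0.78 [ 484.7 -285.4  122.5]
top slot [366.  211.6] 0.83 [513.8 -36.7  97. ]
top pointer_grip [157.5 221.6] 0.69 [493.3 344.6  35.5]
[[0.03, -1.0, 0.08, 401.67], [-1.0, -0.03, -0.0, 36.46], [0.0, -0.08, -1.0, 852.85], [0.0, 0.0, 0.0, 1.0]]
side gauge [350.  396.9] 0.77 [ 366.8 -286.8   16. ]
side gauge [419.8 369. ] 0.72 [ 482.7 -289.8   16. ]
side gauge_tab [422.4 309.4] 0.98 [ 481.6 -284.6  122.5]
side gauge_tab [352.4 353.1] 0.78 [ 355.9 -312.9  122.5]
side pointer_grip [273.6 200.7] 0.48 [496.8 353.1  35.5]
[[0.89, -0.24, 0.38, 155.24], [-0.45, -0.42, 0.79, -668.85], [-0.03, -0.88, -0.48, 505.41], [0.0, 0.0, 0.0, 1.0]]
0.7 [-2.16775397e-07  2.21078828e-01  9.75255942e-01  1.36974073e-05] [291.03705342 609.04945479 230.67906915]
```

View pics/top0.png

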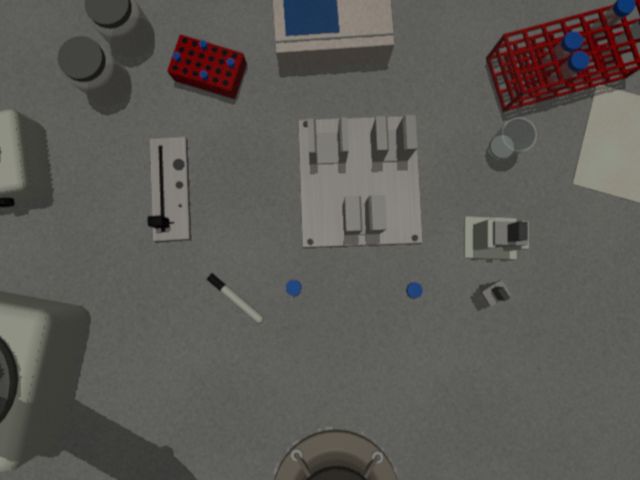

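View pics/side0.png

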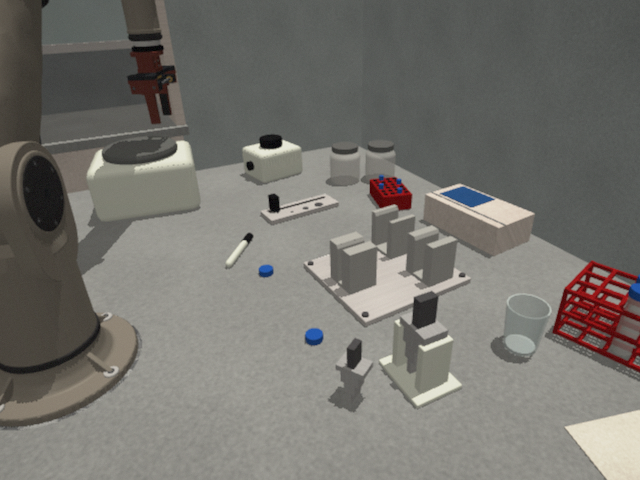

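The top picture shows the two gauge candidates: the one in the white stand (tab at 517,231) and a smaller one standing free on the table (tab at 500,290). The first fits: it hangs in the white stand and is the larger. The front holder is at (366,213) and the pointer at (158,222). I'll move over the stand and confirm with a close-up.

```bash
python3 - <<'E'
from h import *
top=cv2.imread("pics/top0.png")
reach([440,-285,300],[0,0,1,0] if False else read_eef_rot())
i=camera_info("wrist"); w=grab_frame("wrist"); cv2.imwrite("pics/w1.png",w)
for n,z in(("gauge_tab",145),("gauge",16),("slot",97)):
    for r in landmark_of("wrist",n)[:4]: print(n,np.round(r["at"],1),round(r["p"],2),np.round(atz("wrist",r["at"],z if n!="gauge_tab" else 122.5,i),1))
for n in("gauge_tab",):
    for k,r in enumerate(trace("wrist",n)[:3]): print(n,r["rect"],round(r["p"],2))
c=cv2.resize(top[190:320,440:560],(360,390),interpolation=3)
s=cv2.resize(cv2.imread("pics/side0.png")[280:420,320:470],(418,390),interpolation=3)
cv2.imwrite("pics/crop1.png",np.hstack([c,s]))
print(read_time_s(),read_tcp_pos(),np.round(i["mtx"],1).tolist(),np.round(i["extrinsics"],2).tolist())
E
```

```text
gauge_tab [301.6 158.8] 0.91 [ 382.2 -272.2  122.5]
gauge_tab [336.8 266.4] 0.56 [ 486.6 -286.2  122.5]
gauge [304.  158.4] 0.88 [ 385.  -275.5   16. ]
gauge [331.4 234.9] 0.8 [ 482.4 -285.8   16. ]
gauge_tab [280.3, 136.1, 320.8, 179.1] 0.89
4.1333 [ 440.17196731 -284.7996103   299.96496912] [[371.6, 0.0, 317.7], [0.0, 371.6, 242.9], [0.0, 0.0, 1.0]] [[0.43, 0.87, 0.24, 376.28], [0.9, -0.41, -0.11, -253.2], [-0.0, 0.26, -0.96, 454.03], [0.0, 0.0, 0.0, 1.0]]
```

View pics/crop1.png

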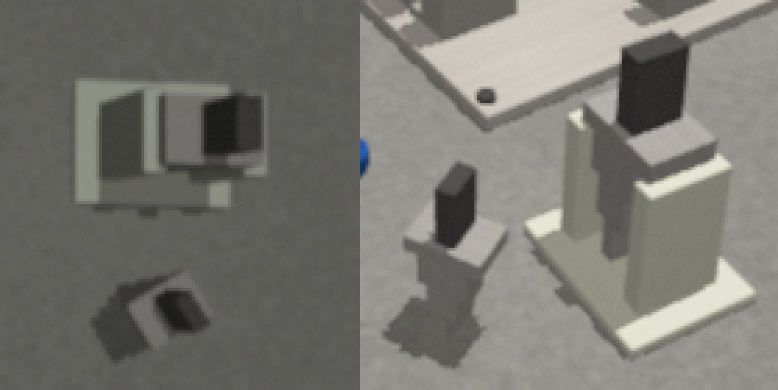

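View pics/w1.png

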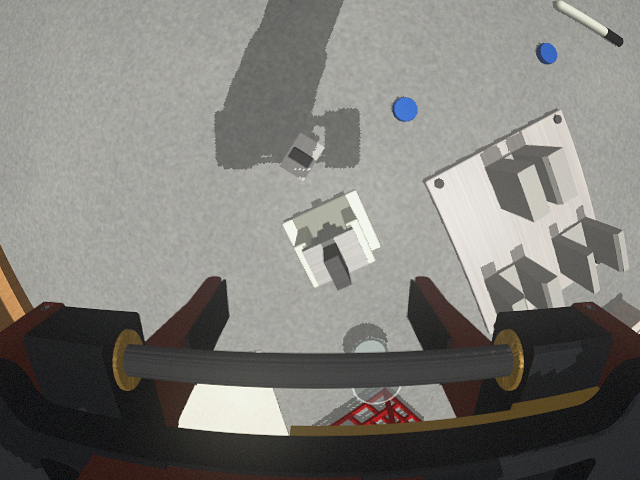

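The crop and the wrist picture confirm it: the large gauge is in the stand (wrist tab at 337,266), with its thickness along world y, and the small one is separate (302,159). Next I take rectified views of the slot and the gauge.

```bash
cat >> h.py <<'E'
def ortho(im,info,c,z,half=70,s=3):
    n=2*half*s; g=(np.arange(n)+.5)/s-half
    Y,X=np.meshgrid(c[1]-g,c[0]-g)  # up=+x, right=-y  (rows: x falls, cols: y falls)
    P=np.stack([X,Y,np.full_like(X,z)],-1); T=np.array(info["extrinsics"]);K=np.array(info["mtx"])
    p=(P-T[:3,3])@T[:3,:3]; r=np.hypot(p[...,0],p[...,1]); k=np.arctan2(r,p[...,2])/np.maximum(r,1e-9)
    return cv2.remap(im,(K[0,0]*k*p[...,0]+K[0,2]).astype(np.float32),(K[1,1]*k*p[...,1]+K[1,2]).astype(np.float32),1)
def lines(o,c,half=70,s=3,minlen=20):
    l=cv2.createLineSegmentDetector().detect(cv2.cvtColor(o,6))[0][:,0]
    for a in l:
        L=np.hypot(a[2]-a[0],a[3]-a[1])/s
        if L>minlen:
            x1,y1,x2,y2=c[0]+half-a[1]/s,c[1]+half-a[0]/s,c[0]+half-a[3]/s,c[1]+half-a[2]/s
            an=np.degrees(np.arctan2(y2-y1,x2-x1)); print(np.round([x1,y1,x2,y2]),"len%.0f ang%.1f"%(L,(an+45)%90-45))
E
python3 - <<'E'
from h import *
q=[0,0,1,0]; os=[]
for tcp,c,z,n in(([490,-37,280],(514,-37),97,"slot"),([455,-286,270],(485,-286),100,"gauge_tab")):
    reach(tcp,q); i=camera_info("wrist"); w=grab_frame("wrist"); cv2.imwrite(f"pics/w_{n}.png",w)
    for r in landmark_of("wrist",n)[:3]: print(n,np.round(r["at"],1),round(r["p"],2),np.round(atz("wrist",r["at"],97 if n=="slot" else 122.5,i),1))
    o=ortho(w,i,c,z,65); os.append(o); lines(o,c,65)
cv2.imwrite("pics/ortho.png",np.hstack(os)); print(read_time_s())
E
```

```text
slot [319.  246.2] 0.69 [514.3 -37.3  97. ]
[486. -41. 542. -40.] len55 ang1.1
[509. -30. 471. -32.] len38 ang3.1
[484. -45. 486. -71.] len27 ang4.4
[451.  28. 453.  -9.] len37 ang3.9
[ 457.  -60.  459. -101.] len41 ang4.1
[541. -28. 510. -30.] len31 ang5.2
[482.  -3. 483. -29.] len26 ang3.3
[543. -44. 485. -48.] len58 ang3.8
[450. -16. 451.   7.] len23 ang-0.1
[470. -43. 469. -11.] len32 ang0.3
[484. -27. 542. -23.] len58 ang3.9
[453. -63. 453. -41.] len23 ang-0.2
[455. -89. 455. -64.] len25 ang0.3
[451. -39. 452. -18.] len22 ang-0.1
[532. -41. 484. -44.] len48 ang3.4
[473. -64. 471. -43.] len21 ang3.6
gauge_tab [316.8 263.4] 0.82 [ 484.8 -286.   122.5]
gauge_tab [328.7 140.7] 0.82 [ 381.8 -276.5  122.5]
[ 470. -278.  519. -277.] len48 ang0.7
[ 432. -258.  432. -324.] len66 ang-0.1
[ 432. -324.  493. -324.] len61 ang-0.0
[ 518. -294.  466. -293.] len52 ang-1.6
[ 494. -247.  433. -247.] len60 ang-0.4
[ 465. -259.  465. -279.] len20 ang-0.3
[ 504. -314.  464. -313.] len40 ang-0.4
[ 505. -276.  505. -252.] len24 ang0.6
[ 505. -319.  505. -295.] len24 ang-0.8
[ 469. -258.  504. -258.] len35 ang0.2
[ 466. -251.  492. -250.] len26 ang1.4
6.325
```

View pics/ortho.png

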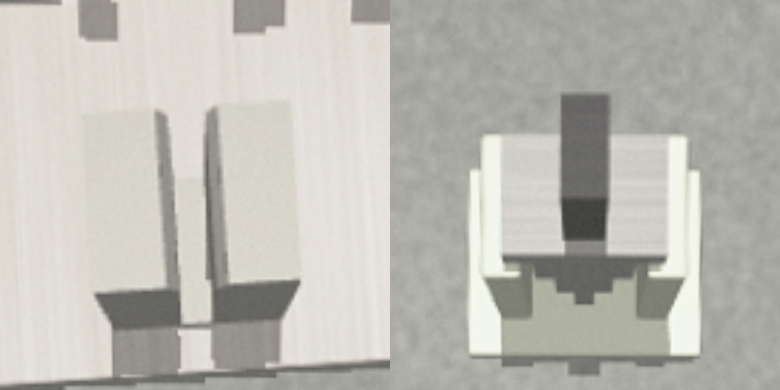

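The slot mouth runs from (484,-37.5) to (544,-33.5), so its centre is about (514,-36) with +3.9° yaw. It is about 21 mm wide over the lead-ins, which suggests 13 mm. The gauge is at (484.7,-286) with about 0° yaw. Now I grasp it, lift it and carry it over.

```bash
python3 - <<'E'
from h import *
gripper_to(0.6)
line_to([484.7,-286,190],speed=200)
print(line_to([484.7,-286,112],speed=100,guard=8), read_tcp_pos())
gripper_to(0,squeeze=30); print("grip",read_grip_width(),read_finger_force())
z0=read_tcp_pos()[2]
line_to([484.7,-286,250],speed=120); print("lift",read_grip_width(),read_finger_force(),read_wrist_force())
a=np.radians(3.9); q=[0,-np.sin(a/2),np.cos(a/2),0]
line_to([514,-36,250],rotation=q,speed=200)
pause(0.3)
i=camera_info("wrist"); w=grab_frame("wrist"); cv2.imwrite("pics/w3.png",w)
for n in("gauge_tab","slot"):
    for r in landmark_of("wrist",n)[:2]: print(n,np.round(r["at"],1),round(r["p"],2),np.round(atz("wrist",r["at"],97 if n=="slot" else 261,i),1))
print(z0,read_tcp_pos(),read_wrist_force(),read_time_s())
cv2.imwrite("pics/w3s.png",np.hstack([w[:,100:540][::1]]))
s=grab_frame("side"); cv2.imwrite("pics/s3.png",np.hstack([cv2.resize(s[150:350,270:470],(400,400)),w[80:480,120:520]]))
E
```

```text
False [ 484.98963856 -286.38189885  112.49712198]
grip 0.16144680622792631 29.99700754880905
lift 0.15730515591030503 29.99579429626465 [ 0.11356226  0.1170732  -2.92872137]
gauge_tab [318.2 316.1] 0.93 [514.3 -36.3 261. ]
gauge_tab [84.4 83.4] 0.81 [ 416.8 -145.   261. ]
112.05109951121162 [513.9812003  -36.16699432 250.00845417] [-0.23279434  0.13490659 -2.92188968] 12.3917
```

View pics/s3.png

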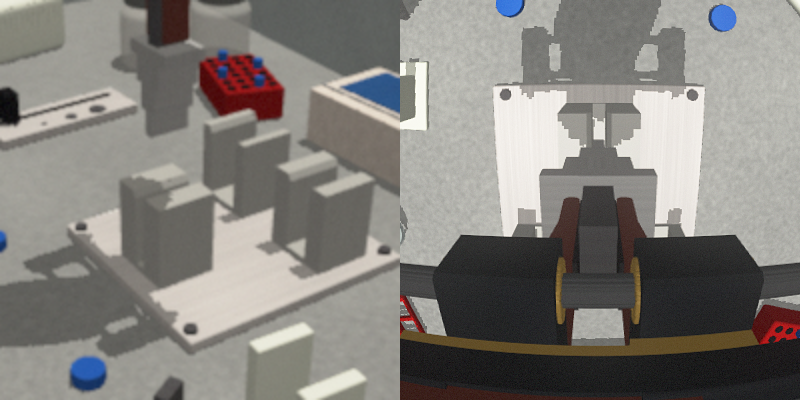

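The gauge is held straight above the slot. Left half: gauge at about (165,80) above the holder at (165,200). Right half: gauge centred over the slot (597,120). Now I lower it with a guard.

```bash
python3 - <<'E'
from h import *
h=line_to([514,-36,178],speed=70,guard=5); print(h,read_tcp_pos(),read_wrist_force())
if not h:
    h=line_to([514,-36,112],speed=25,guard=6); print(h,read_tcp_pos(),read_wrist_force())
print("lower end below mouth",97-(read_tcp_pos()[2]-96),read_grip_width(),read_time_s())
E
```

```text
False [514.35338964 -36.07113606 178.39364556] [ 0.65905948  0.21279241 -2.62850748]
True [514.15202958 -35.97338179 168.91704315] [-1.98157511 -0.12563989  4.85243403]
lower end below mouth 24.082956852336054 0.15227626255262855 14.4583
```

It bound at 24 mm, so only the thinnest step went in and the small mark is the target. That agrees with the mouth being 21 mm wide over the lead-ins. Now I release the gauge and look at the pointer.

```bash
python3 - <<'E'
from h import *
gripper_to(0.4); print(read_wrist_force())
line_to([514,-36,260],speed=150)
reach([480,345,230],[0,0,1,0]); i=camera_info("wrist"); w=grab_frame("wrist"); cv2.imwrite("pics/w4.png",w)
for r in landmark_of("wrist","pointer_grip")[:2]: print(np.round(r["at"],1),round(r["p"],2),np.round(atz("wrist",r["at"],35.5,i),1))
c=(540,330); o=ortho(w,i,c,14,100,3); lines(o,c,100)
s=grab_frame("side"); cv2.imwrite("pics/m4.png",np.hstack([cv2.resize(o,(500,500)),cv2.resize(s[200:380,310:418],(300,500))]))
for r in landmark_of("side","gauge")[:3]: print(np.round(r["at"],1),np.round(atz("side",r["at"],73),1),r["p"])
print(read_time_s())
E
```

```text
[-0.34573163 -0.39417011 -0.5202234 ]
[318.  229.9] 0.86 [492.1 343.2  35.5]
[515. 349. 640. 360.] len126 ang5.1
[640. 352. 516. 341.] len124 ang5.2
[552. 302. 582. 303.] len30 ang0.7
[483. 357. 513. 359.] len30 ang4.6
[605. 301. 640. 293.] len36 ang-12.4
[591. 383. 553. 383.] len38 ang-0.6
[578. 270. 549. 282.] len32 ang-23.8
[597. 231. 597. 251.] len20 ang0.0
[460. 361. 466. 292.] len69 ang5.1
[640. 392. 591. 382.] len51 ang11.4
[574. 413. 598. 430.] len30 ang35.7
[550. 403. 575. 415.] len28 ang23.8
[518. 297. 539. 299.] len22 ang4.9
[600. 253. 578. 270.] len28 ang-36.2
[640. 376. 462. 360.] len179 ang5.2
[467. 292. 517. 297.] len50 ang5.1
[460. 310. 460. 332.] len22 ang-0.5
[445. 324. 445. 301.] len23 ang-0.0
[446. 385. 445. 361.] len23 ang-0.5
[457. 333. 458. 353.] len20 ang-0.5
[354.6 256.7] [510.3 -47.4  73. ] 0.93
[351.4 396.6] [ 343.9 -331.7   73. ] 0.7
17.3833
```

View pics/m4.png

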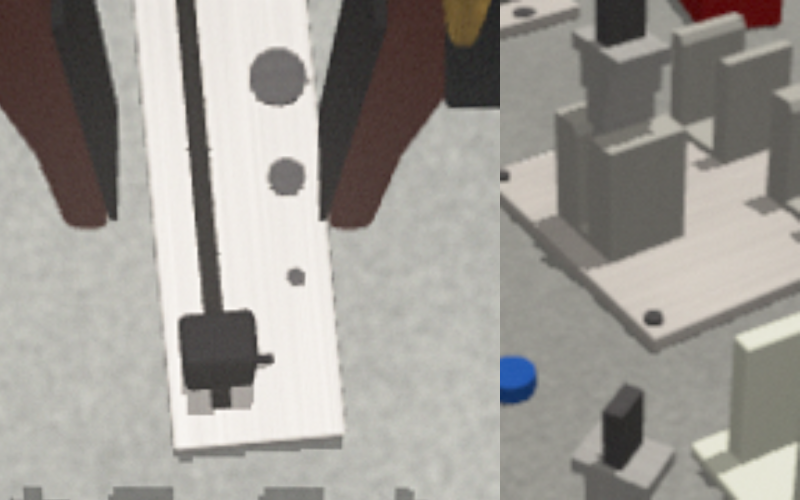

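The gauge stands in the holder, bound on its second step. The rail has a yaw of 5.15°. The small mark is at ortho (296,277), which is world (529.2,311.6), and the needle at (265,358). I'll grip the block along the rail and slide it about 33 mm.

```bash
python3 - <<'E'
from h import *
t=np.radians(5.15); u=np.array([np.cos(t),np.sin(t)]); n=np.array([-u[1],u[0]])
b=[]
for d in(90,-90):
    a=t+np.radians(d); q=[0,-np.sin(a/2),np.cos(a/2),0]; j=inverse_kinematics([493,344,120],q)
    if j is not None: b.append((abs(j[6]),q))
q=min(b,key=lambda v:v[0])[1]
gripper_to(0.65); reach([493,344,110],q)
print(line_to([493,344,32],speed=100,guard=8)); gripper_to(0,squeeze=15)
p=read_tcp_pos(); print(read_grip_width(),p,p[:2]@u)
T=u*(u@[529.2,311.6])+n*(p[:2]@n); print(T)
line_to([*T,p[2]],speed=40); pause(.2); print(read_tcp_pos(),read_tcp_pos()[:2]@u,read_wrist_force())
gripper_to(0.6); p=read_tcp_pos(); line_to([p[0],p[1],130],speed=120)
reach([500,335,200],[0,0,1,0]); i=camera_info("wrist"); w=grab_frame("wrist")
for r in landmark_of("wrist","pointer_grip")[:1]: print(np.round(atz("wrist",r["at"],35.5,i),1))
o=ortho(w,i,(540,330),14,60,5); s=grab_frame("side");cv2.imwrite("pics/m5.png",np.hstack([cv2.resize(o,(500,500)),cv2.resize(s[200:380,310:418],(300,500))])); print(read_time_s())
E
```

```text
False
0.22753285427100034 [493.03769068 344.09039086  32.09927652] 521.9341007807257
[526.00394595 347.06155066]
[526.10430648 347.07603843  32.12439159] 555.1352324291992 [ 1.72254367  0.52624276 -0.29950222]
[523.2 344.8  35.5]
24.6333
```

View pics/m5.png

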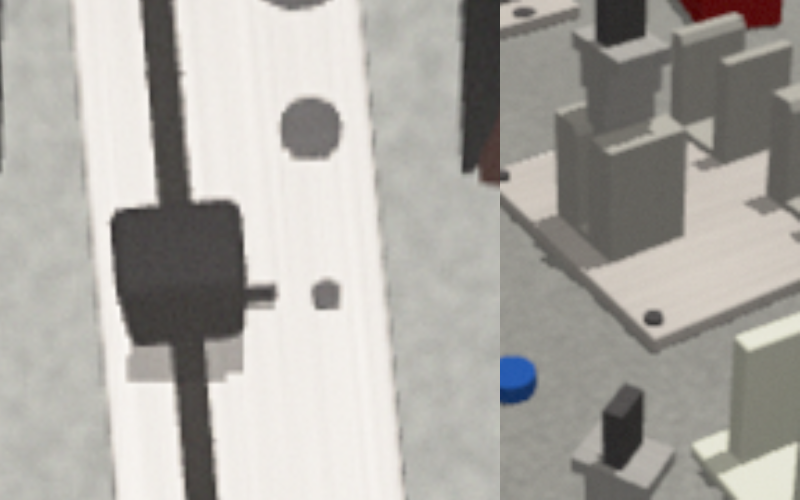

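The needle (262,293) lines up with the small mark (326,294) to within about 1 mm once rail tilt and needle height are allowed for. The gauge still stands in the holder, so I'm handing in.

```bash
python3 -c "
from cell import *
print(hand_in(),read_time_s())"
```

```text
the job is handed in; nothing more can be done
the job is handed in; nothing more can be done
```

The job is handed in: only the thinnest step went into the slot (it bound 24 mm down, so the slot is 13 mm wide), the gauge stands released in the holder, and the pointer is at the small mark to within about 1 mm; the last clock reading before hand-in was 24.6 s.

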